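Reset the bench power box under its push-latch lid

ROBOT

A 6-joint arm with a two-finger parallel gripper is mounted at the origin on a cart in front of the work surface, level with it; the furniture and walls round the work are solid. World frame = base frame: x ahead of the robot, y to its left, z up, the work surface at z = 0. Lengths are in m, angles in rad, forces in N, time in s.
With the tool pointing down it reaches from about 0.2 to 0.875 m from the base axis. Payload 3.4 kg.
Tool frame: the origin (TCP) lies on the centre line of the jaws, within the pads' length; the fingertips stand 11 mm ahead of it and the grasp point (between the pads) lies 8 mm behind it; z points along the fingers, y is the line along which they close (so a half turn about z gives the same grasp; the last joint's range is limited). The gripper opens to 94 mm and grips with 3 to 60 N. Pads are 16 mm wide; open, the fingers measure 119 mm over their backs; the gripper's body (75 mm by 177 mm) begins 78 mm behind the grasp point.
Start: joints at [-1.319, 0.276, 1.505, -0, 1.361, -0.121], TCP at [0.209, -0.536, 0.216] pointing down, gripper open.
Joint ranges: [-2.89, 2.89], [-0.75, 2.08], [0.22, 2.7], [-1.18, 4.32], [0.11, 2.71], [-2.7, 2.7]. Speed limits (rad/s): [2.57, 2.57, 3.14, 3.14, 3.14, 3.14].

INTERFACE

Orientations are given as a rotation vector (axis times angle).
In Python, from workcell import get_state, read_camera, finish_job, look_for, pinpoint gives the robot as it stands.
- The arm moves only by the tool move_arm, never from a script. Its argument "commands" is a list of rows, each an object of numbers: "x", "y", "z": the shift along the world's x, y, z in m; "rx", "ry", "rz": the turn, a rotation vector about the world's x, y, z in rad; "gripper": the finger opening in m, from 0 to 0.094. In form: [{"x": .., "y": .., "z": .., "rx": .., "ry": .., "rz": .., "gripper": ..}, ...]. A call has 1 to 5 rows; each row is the pose to reach, as a shift and turn from the pose commanded when the call began; what a row does not reach only later rows make up. A row lasts 1/10 s, in which the tool goes at most 50 mm and 8.59 degrees, less where a joint would pass 70% of its speed; a pose out of reach is approached as far as the arm can. A call with a gripper value outside its range is refused whole. The fingers move at their own pace and stop on an object; "newtons" is the grip in N (left out, the last holds). Time passes only in rows, so rows that repeat a pose let the fingers close. It gives the time, the measured TCP pose, the force, the opening and the grip force at its end, in the units of the state.
- get_state(): the state, without advancing time (a new reading comes with each control period).
- read_camera(name): name is "scene" or "top" or "wrist"; returns a dict with "image" (480x640x3 uint8, blue, green, red), "z_map" (480x640 float32, m along the optical axis (not along the pixel's ray), 0 where there is no reading), "fx", "fy", "cx", "cy" (pixels), "R" (3x3) and "t" (3): a world point X has camera coordinates R X + t; the wrist camera has in their place "hand_eye" (4x4, takes a point from camera to tool coordinates, whose origin is the TCP and whose axes are the flange's). Camera axes: x right, y down, z forward; pixel columns grow to the right and rows downward; lengths in m; the calibration is good to about 2 mm. A picture is of the moment at which its call begins: read the wrist's pose just before it.
- finish_job(): hands the job in; it is judged then, once.
Trained networks look in a picture, given as the dict that the camera call returned (one of the last four; its "shot" number tells which), for a name from the list of things; names that differ only in an ending like _2 or _b are one class to them, and where a whole thing is asked for, a point or a joint stands for the part that bears it (a point fixed in the world has none). Each returns a list of dicts, best first, with "confidence" (0 to 1); they miss things now and then, are a little off and sometimes report something else, mostly with a low value. They report only what shows in the picture. A call takes as long as a camera call.
- look_for(name, picture): "at" ([column, row] in pixels, amid what is visible of it).
- pinpoint(name, picture): "at" ([column, row] in pixels: a listed point, or the origin of a listed thing).
The state is a dict: "time_s": time; "joint_pos": joint angles; "dq": joint speeds; "joint_torque": joint torques, N m; "tcp_pos": TCP position; "eef_rot": TCP orientation; "force": force on the tool from outside, world axes, zero at the start; "moment": the same for the moment, N m; "grip_width": opening from 0.0 (shut) to 1.0 (fully open); "grip_force": force on a finger pad.
Only numpy, scipy, OpenCV 4.12 (cv2) and the standard library are available. Lean on these libraries where they do the work, as an engineer would, in place of code of your own. Each camera call takes 0.05 s, during which the arm holds its last target. There are 200 camera calls.

TASK

The bench power box has tripped: press on the blue lid so that its push latch lets go and it pops open, press the red button inside fully down, then push the lid over shut and press it in until it latches and stays closed by itself. All of it is done by pressing and pushing with the closed fingers: do not lift or shove the box, and leave the bottle, the tin and the loupe beside it where they are.

Things in the scene. Friction and masses are not known exactly. Their poses are not given: they have to be found in the camera images.
- power_box: grey power box, loose on rubber feet, about 1.6 kg, 150 (its x) x 114 (y) x 64 mm high. Origin: centre of its underside; its x axis points to the hinge side (at the start, the robot's left, give or take 0.4 rad). Hollow under the lid: side walls 6 mm thick and the hinge block (x from 59 to 75 mm) reach 64 mm, the wall at -x 47 mm; clear opening 128 x 102 mm; inner deck 23 mm above the bench.
- lid (a joint): hinge of the blue lid, rad: 0 = shut and latched, top at 64 mm; grows as the free edge rises; 1.65 = fully open, just past upright; -0.08 = pressed in to the stop (8 mm at the mark). Push-push latch: pressed in past -0.065 and let go, it springs open in about 2 s; pushed shut from open (about 1 N at the free edge), in past -0.065 and let go, it stays latched at 0. Each further press toggles it.
- lid_hinge (a point): point on the lid's hinge line, mid-width, at the height of the lid's underside: fixed in the box at x = +54, y = 0, z = 58 mm. The point's axes turn with the lid (aligned with the box's when shut); the hinge line runs along its y. The blue lid reaches 127 mm from here to its own -x (its free edge), is 100 mm wide and 6 mm thick.
- lid_mark (a point): centre of the white round press mark (22 mm wide) on the lid's outer face, 105 mm from the hinge line, 22 mm from the free edge; moves and turns with the lid. The place to press.
- reset_button (a joint): travel of the red button, m: 0 = up, 0.006 = fully down; it springs back. About 1.5 N starts it and 5 N holds it fully down.
- reset_button_top (a point): centre of the top face of the red round button (26 mm wide) inside the box, covered by the shut lid: at x = -30, y = 0 mm in the box, about 45 mm above the bench when up; it is pressed straight down.
- flux_bottle_mid (a point): middle (51 mm up) of the amber dropper bottle with black cap, 33 mm wide, 102 mm high, standing right of the box, beyond the lid's free edge (box's -x side).
- parts_tin_mid (a point): middle (9.5 mm up) of the round aluminium parts tin, 50 mm wide, 19 mm high, standing left of the box, past the hinge (box's +x side).
- loupe_mid (a point): middle (7 mm up) of the small folding loupe, 23 x 31 x 14 mm, lying behind the box, seen from the robot (box's -y side).

How it is judged:
By the outcome, as a careful person would: the job done as asked, in the order asked, and still so for the second after the job is handed in, with the robot touching nothing.
It also fails if it takes over 59 s, if anything falls off the work surface, if the arm or the gripper's body presses on something with over 40 N, if the wrist force passes 120 N, or if a joint passes its speed limit or range.

## Working session

There is one attempt and no reset: what is moved stays moved. The work goes in short steps, Python scripts to look and compute and a tool call to move; the robot and the scene stay as the last step left them, time stands still between calls to the robot, and variables do not carry over. Pictures are saved under pics/ and viewed, at most 10 in all, crops included, and the job is handed in when it is done.

Besides the shell and the picture viewer there is one more tool, called as name(argument=value, ...), one argument or row to a line, values as JSON. move_arm: Moves the arm, as the interface text tells. Its arguments: {"type":"object","properties":{"commands":{"type":"array","items":{"type":"object","properties":{"x":{"type":"number"},"y":{"type":"number"},"z":{"type":"number"},"rx":{"type":"number"},"ry":{"type":"number"},"rz":{"type":"number"},"gripper":{"type":"number"}}}},"newtons":{"type":"number"}},"required":["commands"]}

```bash
mkdir -p pics; cat > h.py <<'E'
import numpy as np, cv2
from workcell import *
def world(p,uv,z=None):
    u,v=uv; R=np.array(p["R"]);t=np.array(p["t"])
    ray=np.array([(u-p["cx"])/p["fx"],(v-p["cy"])/p["fy"],1.])
    d=np.median([a for a in p["z_map"][int(v)-2:int(v)+3,int(u)-2:int(u)+3].ravel() if a>0] or [0])
    X=R.T@(ray*d-t)
    if z is None: return X
    c=-R.T@t; r=R.T@ray
    return c+r*(z-c[2])/r[2]
E
python3 - <<'E'
from h import *
for c in("top","scene"):
    p=read_camera(c); cv2.imwrite(f"pics/{c}1.png",p["image"])
    for n,z in [("lid_mark",.064),("lid_hinge",.058),("power_box",0),("flux_bottle_mid",.051),("parts_tin_mid",.0095),("loupe_mid",.007)]:
        for d in pinpoint(n,p)[:1]: print(c,n,np.round(d["at"]),round(d["confidence"],2),"depth",world(p,d["at"]).round(3),"plane",world(p,d["at"],z).round(3))
s=get_state();print(s["time_s"],s["tcp_pos"],s["eef_rot"],s["force"])
E
```

```text
top lid_mark [395. 258.] 0.94 depth [ 0.53  -0.008  0.064] plane [ 0.53  -0.008  0.064]
top lid_hinge [337. 244.] 0.95 depth [0.557 0.1   0.063] plane [0.558 0.099 0.058]
top power_box [366. 254.] 0.98 depth [0.539 0.045 0.064] plane [0.547 0.04  0.   ]
top flux_bottle_mid [430. 265.] 0.68 depth [ 0.514 -0.071  0.073] plane [ 0.517 -0.076  0.051]
top parts_tin_mid [306. 231.] 0.91 depth [0.591 0.159 0.018] plane [0.592 0.159 0.009]
top loupe_mid [363. 211.] 0.47 depth [0.631 0.044 0.013] plane [0.633 0.044 0.007]
scene lid_mark [347. 313.] 0.91 depth [ 0.536 -0.007  0.065] plane [ 0.537 -0.006  0.064]
scene lid_hinge [324. 266.] 0.61 depth [0.551 0.095 0.064] plane [0.553 0.099 0.058]
scene power_box [334. 309.] 0.76 depth [0.522 0.01  0.065] plane [0.543 0.048 0.   ]
scene flux_bottle_mid [365. 356.] 0.57 depth [ 0.519 -0.088  0.074] plane [ 0.527 -0.078  0.051]
scene parts_tin_mid [332. 255.] 0.6 depth [0.574 0.109 0.064] plane [0.597 0.149 0.009]
scene loupe_mid [376. 287.] 0.71 depth [0.628 0.044 0.013] plane [0.631 0.047 0.007]
0.7 [ 0.20944691 -0.53553645  0.21649994] [ 3.08703929e+00  5.82300287e-01 -8.55014880e-06] [-0.57317369 -0.15088641  0.29482897]
```

View pics/top1.png

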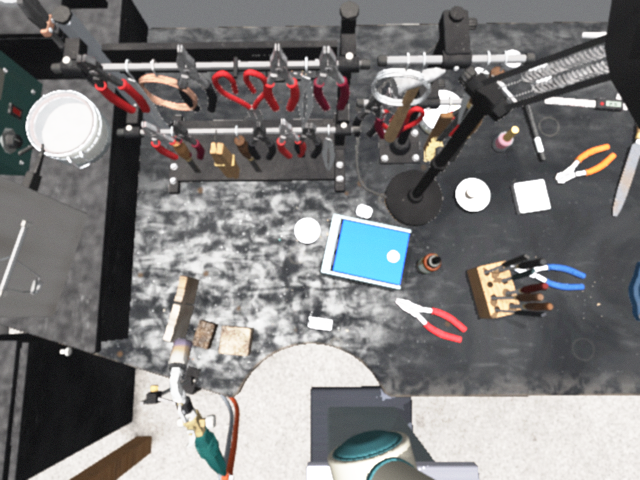

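View pics/scene1.png

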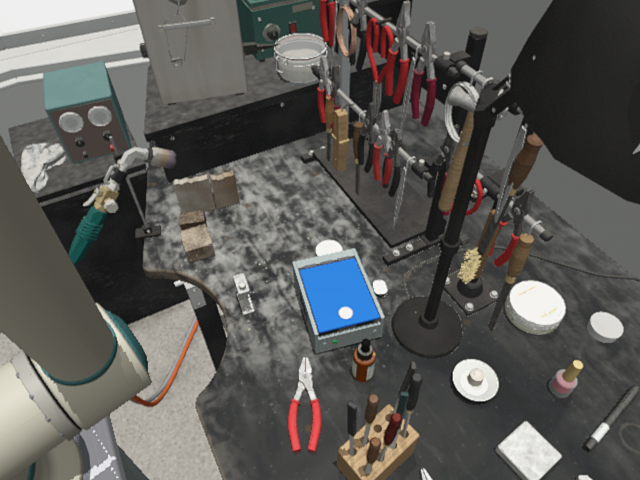

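The boxes, bottle (430,265), tin (306,231) and loupe (363,211) in the top picture match the measurements; a lamp post stands near (430,190). I'll move towards the mark with the fingers closing.

move_arm(
  commands=[
    {"x":0.025,"y":0.04,"z":0.004,"rz":0.08,"gripper":0},
    {"x":0.05,"y":0.08,"z":0.008,"rz":0.16,"gripper":0},
    {"x":0.075,"y":0.12,"z":0.012,"rz":0.24,"gripper":0},
    {"x":0.1,"y":0.16,"z":0.016,"rz":0.32,"gripper":0},
    {"x":0.125,"y":0.2,"z":0.02,"rz":0.4,"gripper":0},
  ],
  newtons=20,
)

```text
validation failed for argument at $.co...
```

```bash
python3 - <<'E'
from h import *
p=read_camera("scene")
for uv in [(433,310),(441,270),(451,220),(465,170),(478,120)]: print(uv,world(p,uv).round(3))
p=read_camera("top")
R=np.array(p["R"]);t=np.array(p["t"])
vv,uu=np.mgrid[0:480,0:640];Z=p["z_map"]
P=np.stack([(uu-p["cx"])/p["fx"]*Z,(vv-p["cy"])/p["fy"]*Z,Z],-1)
W=(P-t)@R
m=(Z>0)&(W[...,2]>.1)&(W[...,0]>.4)&(W[...,0]<.75)&(abs(W[...,1])<.25)
for lo in np.arange(.1,.6,.1):
    q=W[m&(W[...,2]>=lo)&(W[...,2]<lo+.1)]
    if len(q): print(round(lo,1),len(q),q.min(0).round(3),q.max(0).round(3))
# lid contour
g=cv2.inRange(p["image"],(150,80,0),(255,190,80)); c=max(cv2.findContours(g,0,2)[0],key=cv2.contourArea)
b=cv2.boxPoints(cv2.minAreaRect(c)); print([world(p,x,.064).round(4)[:2] for x in b])
s=get_state();print(s["time_s"],s["tcp_pos"],s["eef_rot"],s["grip_width"])
E
```

```text
(433, 310) [ 0.658 -0.068  0.066]
(441, 270) [ 0.655 -0.064  0.166]
(451, 220) [ 0.654 -0.059  0.265]
(465, 170) [ 0.653 -0.06   0.349]
(478, 120) [ 0.639 -0.073  0.43 ]
0.1 3045 [ 0.422 -0.23   0.1  ] [0.732 0.25  0.2  ]
0.2 5175 [ 0.421 -0.205  0.2  ] [0.75 0.25 0.3 ]
0.3 6535 [ 0.651 -0.097  0.3  ] [0.75 0.25 0.4 ]
0.4 6567 [ 0.632 -0.125  0.4  ] [0.75  0.185 0.5  ]
0.5 5194 [ 0.578 -0.141  0.5  ] [ 0.691 -0.087  0.572]
[array([ 0.5166, -0.0218]), array([ 0.5523, -0.0299]), array([ 0.5518, -0.0324]), array([ 0.5161, -0.0243])]
0.8 [ 0.20940964 -0.53554439  0.21650779] [ 3.08709093e+00  5.82129118e-01 -2.42378505e-05] 0.9997591689297015
```

move_arm(
  commands=[
    {"x":0.015,"y":0.045,"z":0.01,"rx":0.0,"ry":0.0,"rz":0.08,"gripper":0.0},
    {"x":0.03,"y":0.09,"z":0.02,"rx":0.0,"ry":0.0,"rz":0.16,"gripper":0.0},
    {"x":0.045,"y":0.135,"z":0.03,"rx":0.0,"ry":0.0,"rz":0.24,"gripper":0.0},
    {"x":0.06,"y":0.18,"z":0.04,"rx":0.0,"ry":0.0,"rz":0.32,"gripper":0.0},
    {"x":0.075,"y":0.225,"z":0.05,"rx":0.0,"ry":0.0,"rz":0.4,"gripper":0.0},
  ],
  newtons=20,
)

```text
time_s: 1.3
tcp_pos: [0.2847, -0.3088, 0.267]
eef_rot: [2.908, 1.187, 0.001]
force: [1.0, -0.3, -0.4]
grip_width: 0.613
grip_force: 0.0
```

move_arm(
  commands=[
    {"x":0.015,"y":0.045,"z":0.0,"rx":0.0,"ry":0.0,"rz":0.12,"gripper":0.0},
    {"x":0.03,"y":0.09,"z":0.0,"rx":0.0,"ry":0.0,"rz":0.24,"gripper":0.0},
    {"x":0.045,"y":0.135,"z":0.0,"rx":0.0,"ry":0.0,"rz":0.36,"gripper":0.0},
    {"x":0.06,"y":0.18,"z":0.0,"rx":0.0,"ry":0.0,"rz":0.48,"gripper":0.0},
    {"x":0.08,"y":0.225,"z":0.0,"rx":0.0,"ry":0.0,"rz":0.57,"gripper":0.0},
  ],
)

```text
time_s: 1.8
tcp_pos: [0.3642, -0.0837, 0.2669]
eef_rot: [2.455, 1.958, 0.001]
force: [1.5, 0.0, 0.4]
grip_width: 0.186
grip_force: 0.0
```

```bash
python3 - <<'E'
from h import *
p=read_camera("top")
hsv=cv2.cvtColor(p["image"],cv2.COLOR_BGR2HSV); g=cv2.inRange(hsv,(95,150,80),(115,255,255)); g[:200]=0;g[300:]=0
c=max(cv2.findContours(g,0,2)[0],key=cv2.contourArea)
b=cv2.boxPoints(cv2.minAreaRect(c)); print([world(p,x,.064).round(4)[:2] for x in b],[world(p,x,.064).round(4)[:2] for x in b])
s=get_state();print(s["time_s"],s["tcp_pos"],s["eef_rot"],s["grip_width"])
from scipy.spatial.transform import Rotation as Ro
w=read_camera("wrist");T=np.eye(4);T[:3,:3]=Ro.from_rotvec(s["eef_rot"]).as_matrix();T[:3,3]=s["tcp_pos"];T=T@np.array(w["hand_eye"])
w["R"]=T[:3,:3].T;w["t"]=-T[:3,:3].T@T[:3,3]
for n,z in [("lid_mark",.064),("lid_hinge",.058)]:
    for d in pinpoint(n,w)[:1]: print(n,d,world(w,d["at"]).round(4),world(w,d["at"],z).round(4))
E
```

```text
[array([0.5083, 0.1108]), array([0.6046, 0.0895]), array([ 0.5755, -0.0389]), array([ 0.4806, -0.0153])] [array([0.5083, 0.1108]), array([0.6046, 0.0895]), array([ 0.5755, -0.0389]), array([ 0.4806, -0.0153])]
1.85 [ 0.36704562 -0.07568073  0.26698439] [-2.4432645  -1.97009139 -0.01278511] 0.13955145978303382
lid_mark {'at': [464.5, 123.4], 'confidence': 0.9} [ 0.5344 -0.0062  0.066 ] [ 0.5353 -0.0062  0.064 ]
lid_hinge {'at': [475.5, 9.9], 'confidence': 0.65} [0.5572 0.0963 0.0634] [0.5597 0.0977 0.058 ]
```

move_arm(
  commands=[
    {"x":0.034,"y":0.016,"z":-0.02,"gripper":0.0},
    {"x":0.068,"y":0.032,"z":-0.04,"gripper":0.0},
    {"x":0.102,"y":0.048,"z":-0.07,"gripper":0.0},
    {"x":0.136,"y":0.064,"z":-0.1,"gripper":0.0},
    {"x":0.17,"y":0.08,"z":-0.13,"gripper":0.0},
  ],
)

```text
validation failed for argument at $.co...
```

move_arm(
  commands=[
    {"x":0.0,"y":0.0,"z":-0.03},
    {"x":0.0,"y":0.0,"z":-0.05},
    {"x":0.0,"y":0.0,"z":-0.052},
    {"x":0.0,"y":0.0,"z":-0.053},
  ],
)

```text
validation failed for argument at $.co...
```

```bash
cat >> h.py <<'E'
from scipy.spatial.transform import Rotation as Ro
def wrist():
    s=get_state();w=read_camera("wrist");T=np.eye(4);T[:3,:3]=Ro.from_rotvec(s["eef_rot"]).as_matrix();T[:3,3]=s["tcp_pos"];T=T@np.array(w["hand_eye"])
    w["R"]=T[:3,:3].T;w["t"]=-T[:3,:3].T@T[:3,3]; return s,w
E
python3 - <<'E'
from h import *
s,w=wrist();print(s["time_s"],s["tcp_pos"],s["eef_rot"],s["force"],Ro.from_rotvec(s["eef_rot"]).as_matrix().round(3))
cv2.imwrite("pics/w2.png",w["image"])
d=pinpoint("lid_mark",w)[:1]; print(d,d and world(w,d[0]["at"],.064))
E
```

```text
2.0 [ 0.36459074 -0.08454246  0.26665036] [ 2.45538287e+00  1.95842267e+00 -5.68350573e-04] [ 0.24520301  0.1603345  -0.28000886] [[ 0.222  0.975  0.   ]
 [ 0.975 -0.222 -0.001]
 [-0.001  0.    -1.   ]]
[{'at': [464.3, 106.6], 'confidence': 0.57}] [ 0.53365776 -0.00205033  0.064     ]
```

View pics/w2.png

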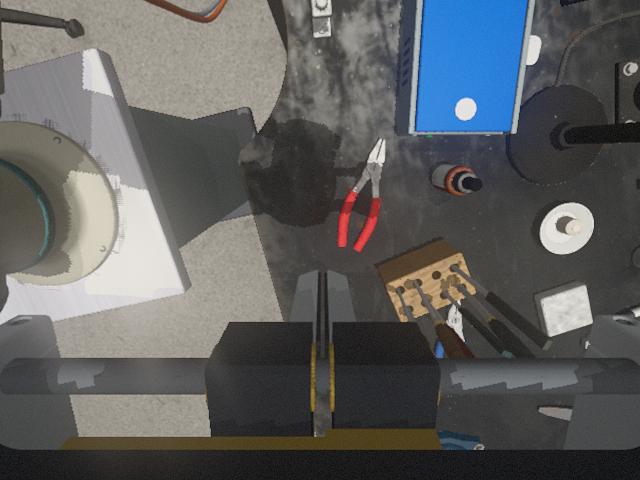

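The wrist picture shows the mark at (466,109), bottle at (457,180), fingers nearly shut. Rows need all the keys; I'll give them.

move_arm(
  commands=[
    {"x":0.034,"y":0.016,"z":-0.02,"rx":0,"ry":0,"rz":0,"gripper":0},
    {"x":0.068,"y":0.032,"z":-0.04,"rx":0,"ry":0,"rz":0,"gripper":0},
    {"x":0.102,"y":0.048,"z":-0.07,"rx":0,"ry":0,"rz":0,"gripper":0},
    {"x":0.136,"y":0.064,"z":-0.1,"rx":0,"ry":0,"rz":0,"gripper":0},
    {"x":0.169,"y":0.081,"z":-0.13,"rx":0,"ry":0,"rz":0,"gripper":0},
  ],
)

```text
time_s: 2.6
tcp_pos: [0.5349, -0.0069, 0.1352]
eef_rot: [2.464, 1.948, -0.0]
force: [1.0, -0.5, 0.9]
grip_width: 0.003
grip_force: 0.0
```

move_arm(
  commands=[
    {"x":0,"y":0,"z":-0.03,"rx":0,"ry":0,"rz":0,"gripper":0},
    {"x":0,"y":0,"z":-0.052,"rx":0,"ry":0,"rz":0,"gripper":0},
    {"x":0,"y":0,"z":-0.056,"rx":0,"ry":0,"rz":0,"gripper":0},
    {"x":0,"y":0,"z":-0.056,"rx":0,"ry":0,"rz":0,"gripper":0},
  ],
)

```text
time_s: 3.0
tcp_pos: [0.5331, -0.0065, 0.08]
eef_rot: [-2.462, -1.95, 0.002]
force: [-0.2, 0.1, 0.5]
grip_width: 0.006
grip_force: 0.0
```

move_arm(
  commands=[
    {"x":0,"y":0.002,"z":-0.004,"rx":0,"ry":0,"rz":0,"gripper":0},
    {"x":0,"y":0.002,"z":-0.007,"rx":0,"ry":0,"rz":0,"gripper":0},
    {"x":0,"y":0.002,"z":-0.01,"rx":0,"ry":0,"rz":0,"gripper":0},
    {"x":0,"y":0.002,"z":-0.0125,"rx":0,"ry":0,"rz":0,"gripper":0},
    {"x":0,"y":0.002,"z":-0.0125,"rx":0,"ry":0,"rz":0,"gripper":0},
  ],
)

```text
time_s: 3.5
tcp_pos: [0.5336, -0.0025, 0.0681]
eef_rot: [2.459, 1.954, 0.001]
force: [0.2, -0.3, 0.7]
grip_width: 0.004
grip_force: 0.5
```

move_arm(
  commands=[
    {"x":0,"y":0,"z":-0.001,"rx":0,"ry":0,"rz":0,"gripper":0},
    {"x":0,"y":0,"z":-0.002,"rx":0,"ry":0,"rz":0,"gripper":0},
    {"x":0,"y":0,"z":-0.002,"rx":0,"ry":0,"rz":0,"gripper":0},
  ],
)

```text
time_s: 3.8
tcp_pos: [0.5336, -0.0025, 0.0663]
eef_rot: [2.459, 1.954, 0.001]
force: [0.5, 0.3, 4.5]
grip_width: 0.006
grip_force: 1.9
```

move_arm(
  commands=[
    {"x":-0.003,"y":-0.012,"z":0.045,"rx":0,"ry":0,"rz":0,"gripper":0},
    {"x":-0.006,"y":-0.027,"z":0.09,"rx":0,"ry":0,"rz":0,"gripper":0},
    {"x":-0.01,"y":-0.045,"z":0.13,"rx":0,"ry":0,"rz":0,"gripper":0},
    {"x":-0.013,"y":-0.06,"z":0.14,"rx":0,"ry":0,"rz":0,"gripper":0},
    {"x":-0.013,"y":-0.06,"z":0.14,"rx":0,"ry":0,"rz":0,"gripper":0},
  ],
)

```text
time_s: 4.3
tcp_pos: [0.5209, -0.064, 0.2072]
eef_rot: [2.46, 1.95, 0.002]
force: [-0.1, 0.1, -0.5]
grip_width: 0.008
grip_force: 0.0
```

move_arm(
  commands=[
    {"x":0,"y":0,"z":0,"rx":0,"ry":0,"rz":0,"gripper":0},
    {"x":0,"y":0,"z":0,"rx":0,"ry":0,"rz":0,"gripper":0},
    {"x":0,"y":0,"z":0,"rx":0,"ry":0,"rz":0,"gripper":0},
    {"x":0,"y":0,"z":0,"rx":0,"ry":0,"rz":0,"gripper":0},
    {"x":0,"y":0,"z":0,"rx":0,"ry":0,"rz":0,"gripper":0},
  ],
)

```text
time_s: 4.8
tcp_pos: [0.5202, -0.0621, 0.2053]
eef_rot: [-2.458, -1.954, 0.001]
force: [-0.8, 0.5, -1.3]
grip_width: 0.004
grip_force: 0.0
```

move_arm(
  commands=[
    {"x":0,"y":0,"z":0,"rx":0,"ry":0,"rz":0,"gripper":0},
    {"x":0,"y":0,"z":0,"rx":0,"ry":0,"rz":0,"gripper":0},
    {"x":0,"y":0,"z":0,"rx":0,"ry":0,"rz":0,"gripper":0},
    {"x":0,"y":0,"z":0,"rx":0,"ry":0,"rz":0,"gripper":0},
    {"x":0,"y":0,"z":0,"rx":0,"ry":0,"rz":0,"gripper":0},
  ],
)

```text
time_s: 5.3
tcp_pos: [0.5204, -0.0626, 0.2061]
eef_rot: [2.46, 1.954, 0.0]
force: [0.4, 0.6, 0.5]
grip_width: 0.004
grip_force: 0.0
```

move_arm(
  commands=[
    {"x":0,"y":0,"z":0,"rx":0,"ry":0,"rz":0,"gripper":0},
    {"x":0,"y":0,"z":0,"rx":0,"ry":0,"rz":0,"gripper":0},
    {"x":0,"y":0,"z":0,"rx":0,"ry":0,"rz":0,"gripper":0},
    {"x":0,"y":0,"z":0,"rx":0,"ry":0,"rz":0,"gripper":0},
    {"x":0,"y":0,"z":0,"rx":0,"ry":0,"rz":0,"gripper":0},
  ],
)

```text
time_s: 5.8
tcp_pos: [0.5204, -0.0625, 0.206]
eef_rot: [2.46, 1.954, 0.0]
force: [-0.8, -0.4, -0.1]
grip_width: 0.005
grip_force: 0.0
```

```bash
python3 - <<'E'
from h import *
s,w=wrist();print(s["time_s"],s["tcp_pos"],s["force"])
p=read_camera("scene")
cv2.imwrite("pics/3.png",np.hstack([w["image"][:,:],p["image"][150:,200:520].repeat(1,0)[:480] if 0 else cv2.resize(p["image"][200:440,240:480],(480,480))])[:, ::1]if 0 else cv2.resize(np.hstack([w["image"],cv2.resize(p["image"][200:440,240:480],(480,480))]),(800,343)))
for q,nm in((w,"w"),(p,"s")):
    d=pinpoint("reset_button_top",q)[:1]; print(nm,d,d and (world(q,d[0]["at"]),world(q,d[0]["at"],.045)))
E
```

```text
5.8 [ 0.52040092 -0.06253877  0.20598625] [-0.82841147 -0.38394178 -0.10986039]
w [{'at': [321.2, 143.2], 'confidence': 0.85}] (array([0.53734984, 0.01692715, 0.04512333]), array([0.53734991, 0.01692885, 0.045     ]))
s [{'at': [341.9, 312.4], 'confidence': 0.46}] (array([0.5372624 , 0.00972789, 0.04441803]), array([0.53705991, 0.00940206, 0.045     ]))
```

View pics/3.png

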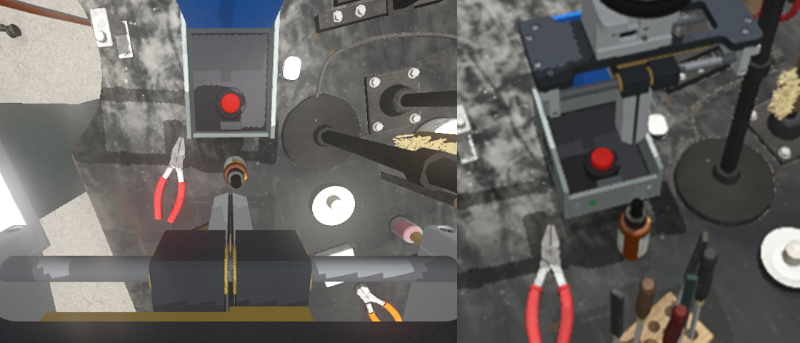

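The lid stands open; the red button is at (321,143) in the wrist picture, 45 mm high as expected. I'll check whether the wrist camera clears the open lid.

```bash
python3 - <<'E'
from h import *
s,w=wrist();print(np.array(w["hand_eye"]).round(3))
print(s["joint_pos"])
# lid points near
Z=w["z_map"];vv,uu=np.mgrid[0:480,0:640];P=np.stack([(uu-w["cx"])/w["fx"]*Z,(vv-w["cy"])/w["fy"]*Z,Z],-1)
W=(P-w["t"])@w["R"]
hsv=cv2.cvtColor(w["image"],cv2.COLOR_BGR2HSV); g=cv2.inRange(hsv,(95,150,40),(118,255,255))>0; g[60:]=0
q=W[g&(Z>0)]; a=np.array([.2186,.976]);print(len(q))
bx=(q[:,:2]-np.array([.5373,.016]))@a-.030
for lo in np.arange(.04,.2,.03):
    k=(q[:,2]>lo)&(q[:,2]<lo+.03)
    if k.any(): print(lo,k.sum(),bx[k].min(),np.median(bx[k]),bx[k].max())
E
```

```text
[[-0.    -0.965 -0.262  0.077]
 [ 1.    -0.     0.    -0.001]
 [-0.    -0.262  0.965 -0.168]
 [ 0.     0.     0.     1.   ]]
[-2.52416872e-01  2.05763718e-01  1.62826937e+00  1.30265539e-05
  1.30745086e+00 -2.43171604e-02]
5120
0.04 476 0.05377640967513772 0.05468213525020959 0.055595631887483066
0.07 2208 0.05447642251887004 0.05631923307350581 0.058179552207549265
0.1 2436 0.05647087075398316 0.05848183293013677 0.060092393355195506
```

move_arm(
  commands=[
    {"x":0.004,"y":0.02,"z":-0.02,"rx":0.1,"ry":-0.022,"rz":0,"gripper":0},
    {"x":0.009,"y":0.041,"z":-0.05,"rx":0.195,"ry":-0.044,"rz":0,"gripper":0},
    {"x":0.014,"y":0.062,"z":-0.085,"rx":0.195,"ry":-0.044,"rz":0,"gripper":0},
    {"x":0.0175,"y":0.0815,"z":-0.12,"rx":0.195,"ry":-0.044,"rz":0,"gripper":0},
    {"x":0.0175,"y":0.0815,"z":-0.137,"rx":0.195,"ry":-0.044,"rz":0,"gripper":0},
  ],
)

```text
time_s: 6.55
tcp_pos: [0.5359, 0.0209, 0.0663]
eef_rot: [-2.351, -1.869, -0.231]
force: [-0.6, 0.3, 0.7]
grip_width: 0.004
grip_force: 0.0
```

move_arm(
  commands=[
    {"x":0,"y":0,"z":-0.005,"rx":0,"ry":0,"rz":0,"gripper":0},
    {"x":0,"y":0,"z":-0.01,"rx":0,"ry":0,"rz":0,"gripper":0},
    {"x":0,"y":0,"z":-0.014,"rx":0,"ry":0,"rz":0,"gripper":0},
    {"x":0,"y":0,"z":-0.017,"rx":0,"ry":0,"rz":0,"gripper":0},
    {"x":0,"y":0,"z":-0.017,"rx":0,"ry":0,"rz":0,"gripper":0},
  ],
)

```text
time_s: 7.05
tcp_pos: [0.5387, 0.0186, 0.0529]
eef_rot: [-2.356, -1.871, -0.237]
force: [0.2, -0.2, 3.7]
grip_width: 0.008
grip_force: 2.0
```

move_arm(
  commands=[
    {"x":0,"y":0,"z":-0.0015,"rx":0,"ry":0,"rz":0,"gripper":0},
    {"x":0,"y":0,"z":-0.003,"rx":0,"ry":0,"rz":0,"gripper":0},
    {"x":0,"y":0,"z":-0.003,"rx":0,"ry":0,"rz":0,"gripper":0},
  ],
)

```text
time_s: 7.35
tcp_pos: [0.5388, 0.0187, 0.0509]
eef_rot: [-2.355, -1.872, -0.238]
force: [-3.3, -0.9, 12.9]
grip_width: 0.008
grip_force: 6.5
```

move_arm(
  commands=[
    {"x":0,"y":0,"z":0.03,"rx":0,"ry":0,"rz":0,"gripper":0},
    {"x":0,"y":0,"z":0.075,"rx":0,"ry":0,"rz":0,"gripper":0},
    {"x":0,"y":0,"z":0.12,"rx":0,"ry":0,"rz":0,"gripper":0},
    {"x":-0.01,"y":0,"z":0.165,"rx":0,"ry":0,"rz":0,"gripper":0},
    {"x":-0.015,"y":0.003,"z":0.2,"rx":-0.1,"ry":0.022,"rz":0,"gripper":0},
  ],
)

```text
time_s: 7.85
tcp_pos: [0.5225, 0.0188, 0.2511]
eef_rot: [-2.419, -1.911, -0.116]
force: [0.2, 0.7, -0.6]
grip_width: 0.004
grip_force: 0.0
```

```bash
python3 - <<'E'
from h import *
for n in("top","scene"):
    p=read_camera(n);Z=p["z_map"];vv,uu=np.mgrid[0:480,0:640];P=np.stack([(uu-p["cx"])/p["fx"]*Z,(vv-p["cy"])/p["fy"]*Z,Z],-1)
    W=(P-p["t"])@p["R"]
    for ylo in np.arange(0,.3,.05):
        for zl in(.1,.2,.3,.4):
            m=(Z>0)&(W[...,2]>zl)&(W[...,2]<zl+.1)&(W[...,0]>.6)&(W[...,0]<.8)&(W[...,1]>=ylo)&(W[...,1]<ylo+.05)
            if m.sum()>3: print(n,ylo.round(2),zl,m.sum(),np.percentile(W[m][:,0],2).round(3))
s,w=wrist();cv2.imwrite("pics/w4.png",w["image"]);print(s["tcp_pos"],Ro.from_rotvec(s["eef_rot"]).as_matrix()[:,2].round(3))
E
```

```text
top 0.0 0.1 159 0.706
top 0.0 0.2 810 0.703
top 0.0 0.3 1492 0.601
top 0.0 0.4 425 0.715
top 0.05 0.1 54 0.601
top 0.05 0.2 837 0.712
top 0.05 0.3 1185 0.714
top 0.05 0.4 539 0.717
top 0.1 0.1 401 0.701
top 0.1 0.2 479 0.704
top 0.1 0.3 1537 0.714
top 0.1 0.4 370 0.714
top 0.15 0.1 318 0.703
top 0.15 0.2 603 0.705
top 0.15 0.3 1606 0.714
top 0.15 0.4 353 0.714
top 0.2 0.1 294 0.703
top 0.2 0.2 556 0.704
top 0.2 0.3 1753 0.715
top 0.25 0.1 577 0.682
top 0.25 0.2 405 0.684
top 0.25 0.3 1751 0.712
top 0.25 0.4 385 0.714
scene 0.0 0.1 131 0.705
scene 0.0 0.2 1003 0.704
scene 0.0 0.3 1364 0.602
scene 0.0 0.4 337 0.715
scene 0.05 0.1 514 0.601
scene 0.05 0.2 906 0.713
scene 0.05 0.3 1644 0.714
scene 0.05 0.4 468 0.718
scene 0.1 0.1 363 0.702
scene 0.1 0.2 138 0.714
scene 0.1 0.3 1261 0.714
scene 0.1 0.4 383 0.714
scene 0.15 0.1 294 0.704
scene 0.15 0.2 176 0.705
scene 0.15 0.3 1289 0.714
scene 0.15 0.4 368 0.714
scene 0.2 0.1 122 0.705
scene 0.2 0.2 253 0.706
scene 0.2 0.3 582 0.715
scene 0.25 0.1 4 0.706
scene 0.25 0.2 25 0.778
scene 0.25 0.3 133 0.777
[0.52595811 0.02317071 0.25508175] [ 0.034  0.093 -0.995]
```

View pics/w4.png

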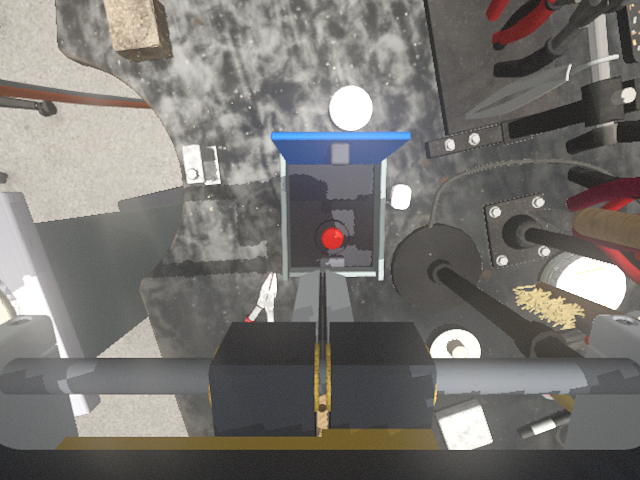

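The lid is upright with its edge across (275-410,135), the button (333,238) visible and everything else in place. Now over and behind the lid.

move_arm(
  commands=[
    {"x":0.009,"y":0.032,"z":0,"rx":-0.03,"ry":0.007,"rz":0,"gripper":0},
    {"x":0.018,"y":0.065,"z":0,"rx":-0.06,"ry":0.014,"rz":0,"gripper":0},
    {"x":0.026,"y":0.097,"z":0,"rx":-0.095,"ry":0.022,"rz":0,"gripper":0},
    {"x":0.034,"y":0.129,"z":0,"rx":-0.095,"ry":0.022,"rz":0,"gripper":0},
    {"x":0.034,"y":0.129,"z":-0.02,"rx":-0.095,"ry":0.022,"rz":0,"gripper":0},
  ],
)

```text
time_s: 8.5
tcp_pos: [0.5587, 0.1547, 0.2284]
eef_rot: [-2.455, -1.959, -0.006]
force: [0.0, -0.3, 0.8]
grip_width: 0.005
grip_force: 0.0
```

move_arm(
  commands=[
    {"x":0,"y":0,"z":-0.03,"rx":0,"ry":0,"rz":0,"gripper":0},
    {"x":0,"y":0,"z":-0.06,"rx":0,"ry":0,"rz":0,"gripper":0},
    {"x":0,"y":0,"z":-0.065,"rx":0,"ry":0,"rz":0,"gripper":0},
    {"x":-0.002,"y":-0.009,"z":-0.065,"rx":0,"ry":0,"rz":0,"gripper":0},
    {"x":-0.004,"y":-0.018,"z":-0.065,"rx":0,"ry":0,"rz":0,"gripper":0},
  ],
)

```text
time_s: 9.0
tcp_pos: [0.5534, 0.1321, 0.1645]
eef_rot: [2.459, 1.954, 0.001]
force: [0.1, -0.3, 0.8]
grip_width: 0.004
grip_force: 0.0
```

move_arm(
  commands=[
    {"x":-0.004,"y":-0.016,"z":0,"rx":0,"ry":0,"rz":0,"gripper":0},
    {"x":-0.007,"y":-0.032,"z":0,"rx":0,"ry":0,"rz":0,"gripper":0},
    {"x":-0.01,"y":-0.045,"z":0,"rx":0,"ry":0,"rz":0,"gripper":0},
    {"x":-0.012,"y":-0.055,"z":0,"rx":0,"ry":0,"rz":0,"gripper":0},
    {"x":-0.014,"y":-0.063,"z":-0.003,"rx":0,"ry":0,"rz":0,"gripper":0},
  ],
)

```text
time_s: 9.5
tcp_pos: [0.539, 0.0687, 0.1616]
eef_rot: [2.46, 1.953, 0.002]
force: [0.4, 0.3, 1.1]
grip_width: 0.005
grip_force: 0.4
```

move_arm(
  commands=[
    {"x":-0.002,"y":-0.01,"z":-0.004,"rx":0,"ry":0,"rz":0,"gripper":0},
    {"x":-0.004,"y":-0.02,"z":-0.009,"rx":0,"ry":0,"rz":0,"gripper":0},
    {"x":-0.006,"y":-0.03,"z":-0.015,"rx":0,"ry":0,"rz":0,"gripper":0},
    {"x":-0.007,"y":-0.036,"z":-0.022,"rx":0,"ry":0,"rz":0,"gripper":0},
    {"x":-0.008,"y":-0.041,"z":-0.028,"rx":0,"ry":0,"rz":0,"gripper":0},
  ],
)

```text
time_s: 10.0
tcp_pos: [0.5306, 0.0281, 0.1322]
eef_rot: [-2.46, -1.954, 0.001]
force: [-0.7, 0.6, 0.4]
grip_width: 0.005
grip_force: 0.4
```

```bash
python3 - <<'E'
from h import *
p=read_camera("scene");s=get_state();print(s["tcp_pos"],s["force"])
cv2.imwrite("pics/5.png",cv2.resize(p["image"][200:440,240:480],(600,600)))
E
```

```text
[0.52990516 0.02770071 0.13129447] [ 0.41707382 -0.84777216 -0.04748512]
```

View pics/5.png

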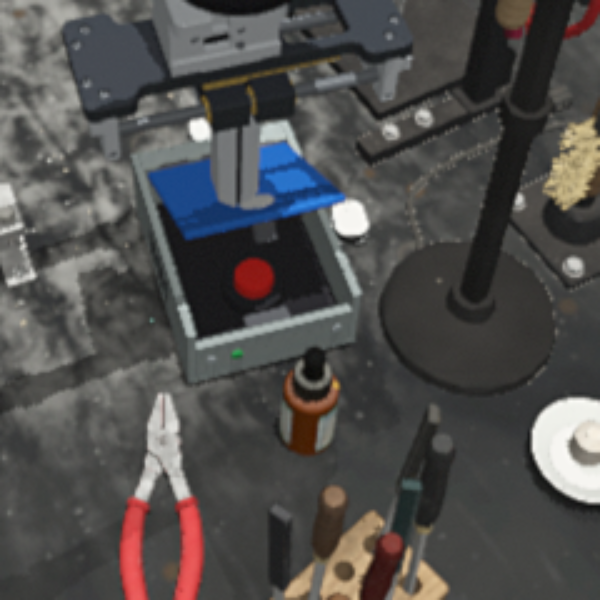

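The fingers (240,170) bear on the half-shut lid; box and bottle unmoved.

move_arm(
  commands=[
    {"x":-0.001,"y":-0.009,"z":-0.01,"rx":0,"ry":0,"rz":0,"gripper":0},
    {"x":-0.001,"y":-0.016,"z":-0.02,"rx":0,"ry":0,"rz":0,"gripper":0},
    {"x":0.001,"y":-0.022,"z":-0.03,"rx":0,"ry":0,"rz":0,"gripper":0},
    {"x":0.002,"y":-0.027,"z":-0.04,"rx":0,"ry":0,"rz":0,"gripper":0},
    {"x":0.003,"y":-0.031,"z":-0.048,"rx":0,"ry":0,"rz":0,"gripper":0},
  ],
)

```text
time_s: 10.55
tcp_pos: [0.5338, -0.0024, 0.0838]
eef_rot: [-2.459, -1.954, 0.001]
force: [-0.6, 1.2, 1.2]
grip_width: 0.005
grip_force: 0.7
```

move_arm(
  commands=[
    {"x":0,"y":0,"z":-0.004,"rx":0,"ry":0,"rz":0,"gripper":0},
    {"x":0,"y":0,"z":-0.008,"rx":0,"ry":0,"rz":0,"gripper":0},
    {"x":0,"y":0,"z":-0.011,"rx":0,"ry":0,"rz":0,"gripper":0},
    {"x":0,"y":0,"z":-0.013,"rx":0,"ry":0,"rz":0,"gripper":0},
    {"x":0,"y":0,"z":-0.013,"rx":0,"ry":0,"rz":0,"gripper":0},
  ],
)

```text
time_s: 11.05
tcp_pos: [0.534, -0.0018, 0.0719]
eef_rot: [2.459, 1.955, 0.0]
force: [0.3, -0.5, -0.5]
grip_width: 0.007
grip_force: 0.2
```

move_arm(
  commands=[
    {"x":0,"y":0,"z":-0.002,"rx":0,"ry":0,"rz":0,"gripper":0},
    {"x":0,"y":0,"z":-0.004,"rx":0,"ry":0,"rz":0,"gripper":0},
    {"x":0,"y":0,"z":-0.006,"rx":0,"ry":0,"rz":0,"gripper":0},
    {"x":0,"y":0,"z":-0.006,"rx":0,"ry":0,"rz":0,"gripper":0},
  ],
)

```text
time_s: 11.45
tcp_pos: [0.5342, -0.0019, 0.0662]
eef_rot: [2.46, 1.954, 0.001]
force: [-0.9, 0.6, 4.3]
grip_width: 0.008
grip_force: 2.0
```

move_arm(
  commands=[
    {"x":0,"y":0,"z":-0.001,"rx":0,"ry":0,"rz":0,"gripper":0},
    {"x":0,"y":0,"z":-0.001,"rx":0,"ry":0,"rz":0,"gripper":0},
  ],
)

```text
time_s: 11.65
tcp_pos: [0.5342, -0.0019, 0.0654]
eef_rot: [2.46, 1.954, 0.001]
force: [-1.3, 1.0, 5.2]
grip_width: 0.004
grip_force: 2.8
```

move_arm(
  commands=[
    {"x":0,"y":0,"z":0.02,"rx":0,"ry":0,"rz":0,"gripper":0},
    {"x":-0.003,"y":-0.015,"z":0.06,"rx":0,"ry":0,"rz":0,"gripper":0},
    {"x":-0.007,"y":-0.03,"z":0.1,"rx":0,"ry":0,"rz":0,"gripper":0},
    {"x":-0.013,"y":-0.06,"z":0.14,"rx":0,"ry":0,"rz":0,"gripper":0},
    {"x":-0.013,"y":-0.06,"z":0.14,"rx":0,"ry":0,"rz":0,"gripper":0},
  ],
)

```text
time_s: 12.15
tcp_pos: [0.5239, -0.0654, 0.2102]
eef_rot: [2.454, 1.945, 0.008]
force: [0.0, 1.3, 0.7]
grip_width: 0.004
grip_force: 0.0
```

move_arm(
  commands=[
    {"x":0,"y":0,"z":0,"rx":0,"ry":0,"rz":0,"gripper":0},
    {"x":0,"y":0,"z":0,"rx":0,"ry":0,"rz":0,"gripper":0},
    {"x":0,"y":0,"z":0,"rx":0,"ry":0,"rz":0,"gripper":0},
    {"x":0,"y":0,"z":0,"rx":0,"ry":0,"rz":0,"gripper":0},
    {"x":0,"y":0,"z":0,"rx":0,"ry":0,"rz":0,"gripper":0},
  ],
)

```text
time_s: 12.65
tcp_pos: [0.5206, -0.0615, 0.204]
eef_rot: [-2.458, -1.954, 0.002]
force: [0.2, -0.2, -0.7]
grip_width: 0.006
grip_force: 0.0
```

move_arm(
  commands=[
    {"x":0,"y":0,"z":0,"rx":0,"ry":0,"rz":0,"gripper":0},
    {"x":0,"y":0,"z":0,"rx":0,"ry":0,"rz":0,"gripper":0},
    {"x":0,"y":0,"z":0,"rx":0,"ry":0,"rz":0,"gripper":0},
    {"x":0,"y":0,"z":0,"rx":0,"ry":0,"rz":0,"gripper":0},
    {"x":0,"y":0,"z":0,"rx":0,"ry":0,"rz":0,"gripper":0},
  ],
)

```text
time_s: 13.15
tcp_pos: [0.5209, -0.0621, 0.2051]
eef_rot: [2.46, 1.954, 0.0]
force: [-0.2, -0.1, -0.8]
grip_width: 0.004
grip_force: 0.0
```

```bash
python3 - <<'E'
from h import *
s,w=wrist();print(s["time_s"],s["tcp_pos"],s["force"])
cv2.imwrite("pics/6.png",w["image"])
for n,z in [("lid_mark",.064),("flux_bottle_mid",.051),("parts_tin_mid",.0095),("loupe_mid",.007)]:
    d=pinpoint(n,w)[:1]; print(n,d and (d[0]["confidence"],world(w,d[0]["at"]).round(4),world(w,d[0]["at"],z).round(4)))
E
```

```text
13.15 [ 0.52094292 -0.06208112  0.20507744] [-0.20639453 -0.12296305 -0.78326242]
lid_mark (0.7, array([ 0.5349, -0.0017,  0.0654]), array([ 0.5349, -0.0018,  0.064 ]))
flux_bottle_mid (0.7, array([ 0.5247, -0.0704,  0.0773]), array([ 0.5236, -0.0778,  0.051 ]))
parts_tin_mid []
loupe_mid (0.98, array([0.6302, 0.0389, 0.0136]), array([0.6319, 0.0394, 0.007 ]))
```

View pics/6.png

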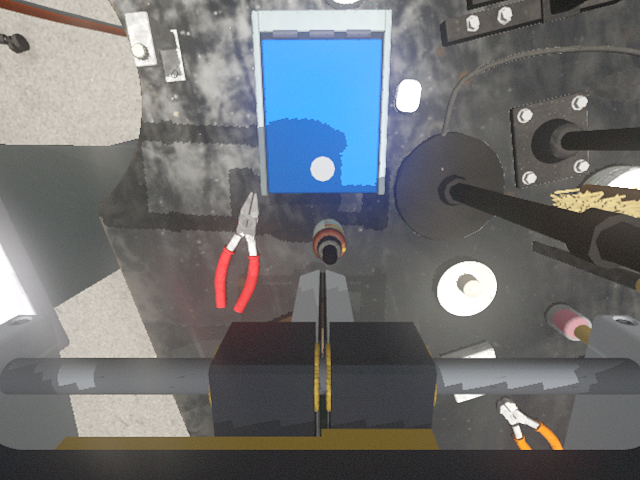

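The lid is shut and flush at 64–65 mm, with the mark at (322,168). It has stayed closed for over a second, and the bottle, loupe and box are where they were. Handing in.

```bash
python3 -c "
from workcell import *
print(finish_job())"
```

```text
the job is handed in; nothing more can be done
None
```

The job is handed in at about 13 s: the lid was popped open, the red button was pressed fully down (12.9 N at the stop), and the lid is shut and stayed latched on its own, with the box, bottle and loupe seen in place (I did not re-measure the tin, but no move came near it).

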